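# Pinwheel layer of cartons from a child-safe locker

## Robot

A 7-joint arm with a two-finger parallel gripper is mounted at the origin on a cart in front of the work surface, level with it; the furniture and walls round the work are solid. World frame = base frame: x ahead of the robot, y to its left, z up, the work surface at z = 0. Lengths are in m, angles in rad, forces in N, time in s.
With the tool pointing down it reaches from about 0.425 to 0.875 m from the base axis. Payload 8.4 kg.
Tool frame: the origin (TCP) lies between the finger pads; the fingertips stand 22 mm ahead of it and the grasp point (between the pads) lies 3 mm ahead of it; z points along the fingers, y is the line along which they close (so a half turn about z gives the same grasp; the last joint's range is limited). The gripper opens to 87 mm and grips with 3 to 60 N. Pads are 19 mm wide; open, the fingers measure 117 mm over their backs; the gripper's body (75 mm by 190 mm) begins 51 mm behind the grasp point.
Start: joints at [-1.393, 0.333, 0.04, 1.465, -0.013, 1.343, -0.059], TCP at [0.178, 0.625, 0.245] pointing down, gripper open.
Joint ranges: [-2.58, 2.58], [-0.38, 2.09], [-1.3, 1.39], [0.25, 2.4], [-1.5, 4.64], [0.08, 2.09], [-2.65, 2.65]. Speed limits (rad/s): [2.22, 2.22, 2.79, 2.79, 3.14, 3.14, 3.14].

## Interface

Orientations are given as a unit quaternion [x, y, z, w].
In Python, from plant import bot gives the robot as it stands.
- The arm moves only by the shell command python3 -m inch 'ROWS'. ROWS is a JSON object of lists of equal length, an entry for each row: "twist": the turn, a rotation vector about the world's x, y, z in rad, a list of three; "offset": the shift along the world's x, y, z in m, a list of three; "claw": the opening, from 0 (shut) to 1 (fully open). A call has 1 to 12 rows; each row is the pose to reach, as a shift and turn from the pose commanded when the call began; what a row does not reach only later rows make up. A row lasts 1/10 s, in which the tool goes at most 50 mm and 8.59 degrees, less where a joint would pass 70% of its speed; a pose out of reach is approached as far as the arm can. A call with a gripper value outside its range is refused whole. The fingers move at their own pace and stop on an object; the grip force is fixed at half the most. Time passes only in rows, so rows that repeat a pose let the fingers close. It gives the time, the measured TCP pose, the force, the opening and the grip force at its end, in the units of the state.
- bot.read_state(): the state, without advancing time (a new reading comes with each control period).
- bot.capture(name): name is "scene" or "side" or "wrist"; returns a dict with "color" (420x560x3 uint8, red, green, blue), "K" (3x3 intrinsics, pixels), "T" (4x4, takes a point from camera to world coordinates); the wrist camera has in their place "hand_eye" (4x4, takes a point from camera to tool coordinates, whose origin is the TCP and whose axes are the flange's). Camera axes: x right, y up, looking along -z (the intrinsics and any distortion apply to the point x, -y, -z); pixel columns grow to the right and rows downward; lengths in m; the calibration is good to about 2 mm. A picture is of the moment at which its call begins: read the wrist's pose just before it. There is no depth.
- bot.job_done(): hands the job in; it is judged then, once.
The state is a dict: "time": time; "joint_positions": joint angles; "qd": joint speeds; "tau": joint torques, N m; "tool_pos": TCP position; "orientation": TCP orientation; "wrist_force": force on the tool from outside, world axes, zero at the start; "moment": the same for the moment, N m; "opening": finger opening in m; "grasp_force": force on a finger pad.
Only numpy, scipy, OpenCV 4.12 (cv2) and the standard library are available. Lean on these libraries where they do the work, as an engineer would, in place of code of your own. Each camera call takes 0.05 s, during which the arm holds its last target. There are 200 camera calls.

## Task

Lay all the orange-printed cartons flat on the wooden slab as one interlocking pinwheel layer, each on its side within one of the four inlaid outlines (any carton in any outline; if there are only three, leave one outline empty). Some are in the low locker: through the gap of its sliding door hold down the child-safety catch while you slide the door wide open, and when the cartons are out slide the door fully shut again. Leave the mug, the ramekin and the round tin where they stand.

Things in the scene. Friction and masses are not known exactly. Their poses are not given: they have to be found in the camera images.
- locker: Low wooden locker fixed on the table: 232 mm wide (y), 216 mm deep (x), walls 8 mm thick, wall tops 64 mm above the table, floor top 8 mm. Origin: centre of its underside; x away from the robot, z up. Its door is a board on top that slides in +x to open, on two rails along the sides (78 mm high, to 315 mm beyond the origin). Ridges inside (tops at 18 mm) form two cradles.
- door_edge (a point): Near edge of the locker's sliding door, in line (y) with the middle of the catch's pad, at the height of the door's top face. Axes as locker. It is 8 mm thick (64 to 72 mm above the table). A rib stands along this edge, 10 mm thick (to +x), 200 mm long, its top 85 mm above the table: push edge and rib's near face to open, the rib's far face to shut. Friction 1 to 2 N.
- door (a joint): Door travel, m. 0: fully shut. The gap from the near wall's inside to the door's near edge equals this value. Starts ajar at 0.045 to 0.053; the catch stops it at 0.058 unless held down; 0.205: fully open. With the catch held down, the door's strike is past the catch's bump from 0.075 on. Shutting needs only a few N: the strike rides over the catch's ramp (0.10 to 0.06), which springs back.
- catch_pad (a point): Middle of the safety catch's white pad, on its top (48 mm above the table), in a bay 60 mm wide at the locker's +y end, seen through the gap. Axes as the locker. The flat pad is 44 mm wide (y), from 24 mm in -x to 56 mm in +x, where a bump rises 13 mm and blocks the strike under the door. The near wall's inside is 30 mm in -x.
- catch (a joint): How far the catch is pressed down, m: 0 up, 0.013 at its stop; the door passes beyond 0.009. Spring: 3 N to start, 6 N at 0.010. Hold it down with shut fingertips while moving in +x against the door's edge; once the strike is past, raise the tips above the bump (61 mm above the table) and push the door on by edge and rib.
- slab: Square wooden slab, 222 x 222 mm, its face 12 mm above the table inside a rim 5 mm higher and 5 mm wide (8 mm clear of the cartons' places), fixed; origin at the centre of its underside, z up. Inlaid in its top with dark lines are four outlines, 143 x 60 mm each, in a pinwheel: each lies along one edge of the slab, its end against the side of the next, round an open centre about 75 mm square.
- slot0 (a point): Middle of outline 0 of the slab, on the slab's top face (12 mm above the table); x along the outline's length, z up, +y toward the slab's centre. The stretch of the outline around +30 mm in x borders the open centre, so a carton gripped across its width there keeps the inner finger free of the neighbours.
- slot1 (a point): Middle of outline 1 of the slab, on the slab's top face (12 mm above the table); x along the outline's length, z up, +y toward the slab's centre. The stretch of the outline around +30 mm in x borders the open centre, so a carton gripped across its width there keeps the inner finger free of the neighbours.
- slot2 (a point): Middle of outline 2 of the slab, on the slab's top face (12 mm above the table); x along the outline's length, z up, +y toward the slab's centre. The stretch of the outline around +30 mm in x borders the open centre, so a carton gripped across its width there keeps the inner finger free of the neighbours.
- slot3 (a point): Middle of outline 3 of the slab, on the slab's top face (12 mm above the table); x along the outline's length, z up, +y toward the slab's centre. The stretch of the outline around +30 mm in x borders the open centre, so a carton gripped across its width there keeps the inner finger free of the neighbours.
- carton1_mid (a point): Centre of an orange-printed carton, 135 mm long (along this point's z, which lies level) and about 50 mm (x) by 52 mm (y) across, 0.1 to 0.2 kg; starts in the locker; may be absent. All cartons are alike. It lies along the locker's y, on its floor, between ridges 29 to 30 mm wide and 10 mm high.
- carton1: The same carton 1; origin at the middle of one of its end faces, z along its length.
- carton2_mid (a point): Centre of an orange-printed carton, 135 mm long (along this point's z, which lies level) and about 50 mm (x) by 52 mm (y) across, 0.1 to 0.2 kg; starts in the locker; may be absent. All cartons are alike. It lies along the locker's y, on its floor, between ridges 29 to 30 mm wide and 10 mm high.
- carton2: The same carton 2; origin at the middle of one of its end faces, z along its length.
- carton3_mid (a point): Centre of an orange-printed carton, 135 mm long (along this point's z, which lies level) and about 50 mm (x) by 52 mm (y) across, 0.1 to 0.2 kg; starts lying on the table, to the left of the slab; may be absent. All cartons are alike.
- carton3: The same carton 3; origin at the middle of one of its end faces, z along its length.
- carton4_mid (a point): Centre of an orange-printed carton, 135 mm long (along this point's z, which lies level) and about 50 mm (x) by 52 mm (y) across, 0.1 to 0.2 kg; starts lying on the table, to the left of the slab; may be absent. All cartons are alike.
- carton4: The same carton 4; origin at the middle of one of its end faces, z along its length.
- tea_mug: Cream mug, 64 x 88 x 54 mm, standing behind the work; leave alone.
- ramekin_b: White ramekin, 78 mm across, 42 mm high, standing behind the slab; leave alone.
- round_tin: Round tin, 75 mm across, 58 mm high, standing at the right front; leave alone.
Things that resemble listed ones, but are neither listed nor needed, are in the scene too. What is shaped like the carton4 but pink is not meant.

How it is judged:
On the way:
1. the locker's door has been slid wide open (more than 120 mm), past the held-down catch (value of joint door above 0.12 m), for 0.2 s.
At the end, for the whole second after the job is handed in: Every carton present lies flat on the slab in an outline of its own: its centre within 12 mm of the outline's middle, its length within 0.12 rad of the outline's; all are at rest; the door is shut (joint under 12 mm) (((horizontal distance between carton1_mid and slot0 below 0.012 m and angle between the z axis of carton1_mid and the x axis of slot0, either way round below 0.12 rad and z of carton1_mid in the frame of slot0 between 0.019 and 0.031 m) or (horizontal distance between carton1_mid and slot1 below 0.012 m and angle between the z axis of carton1_mid and the x axis of slot1, either way round below 0.12 rad and z of carton1_mid in the frame of slot1 between 0.019 and 0.031 m) or (horizontal distance between carton1_mid and slot2 below 0.012 m and angle between the z axis of carton1_mid and the x axis of slot2, either way round below 0.12 rad and z of carton1_mid in the frame of slot2 between 0.019 and 0.031 m) or (horizontal distance between carton1_mid and slot3 below 0.012 m and angle between the z axis of carton1_mid and the x axis of slot3, either way round below 0.12 rad and z of carton1_mid in the frame of slot3 between 0.019 and 0.031 m)) and ((horizontal distance between carton2_mid and slot0 below 0.012 m and angle between the z axis of carton2_mid and the x axis of slot0, either way round below 0.12 rad and z of carton2_mid in the frame of slot0 between 0.019 and 0.031 m) or (horizontal distance between carton2_mid and slot1 below 0.012 m and angle between the z axis of carton2_mid and the x axis of slot1, either way round below 0.12 rad and z of carton2_mid in the frame of slot1 between 0.019 and 0.031 m) or (horizontal distance between carton2_mid and slot2 below 0.012 m and angle between the z axis of carton2_mid and the x axis of slot2, either way round below 0.12 rad and z of carton2_mid in the frame of slot2 between 0.019 and 0.031 m) or (horizontal distance between carton2_mid and slot3 below 0.012 m and angle between the z axis of carton2_mid and the x axis of slot3, either way round below 0.12 rad and z of carton2_mid in the frame of slot3 between 0.019 and 0.031 m)) and ((horizontal distance between carton3_mid and slot0 below 0.012 m and angle between the z axis of carton3_mid and the x axis of slot0, either way round below 0.12 rad and z of carton3_mid in the frame of slot0 between 0.019 and 0.031 m) or (horizontal distance between carton3_mid and slot1 below 0.012 m and angle between the z axis of carton3_mid and the x axis of slot1, either way round below 0.12 rad and z of carton3_mid in the frame of slot1 between 0.019 and 0.031 m) or (horizontal distance between carton3_mid and slot2 below 0.012 m and angle between the z axis of carton3_mid and the x axis of slot2, either way round below 0.12 rad and z of carton3_mid in the frame of slot2 between 0.019 and 0.031 m) or (horizontal distance between carton3_mid and slot3 below 0.012 m and angle between the z axis of carton3_mid and the x axis of slot3, either way round below 0.12 rad and z of carton3_mid in the frame of slot3 between 0.019 and 0.031 m)) and ((horizontal distance between carton4_mid and slot0 below 0.012 m and angle between the z axis of carton4_mid and the x axis of slot0, either way round below 0.12 rad and z of carton4_mid in the frame of slot0 between 0.019 and 0.031 m) or (horizontal distance between carton4_mid and slot1 below 0.012 m and angle between the z axis of carton4_mid and the x axis of slot1, either way round below 0.12 rad and z of carton4_mid in the frame of slot1 between 0.019 and 0.031 m) or (horizontal distance between carton4_mid and slot2 below 0.012 m and angle between the z axis of carton4_mid and the x axis of slot2, either way round below 0.12 rad and z of carton4_mid in the frame of slot2 between 0.019 and 0.031 m) or (horizontal distance between carton4_mid and slot3 below 0.012 m and angle between the z axis of carton4_mid and the x axis of slot3, either way round below 0.12 rad and z of carton4_mid in the frame of slot3 between 0.019 and 0.031 m)) and linear speed of each of carton1, carton2, carton3, carton4 below 0.02 m/s and value of joint door below 0.012 m); the robot touches nothing.
It fails at once if the mug is moved more than 30 mm (distance of tea_mug from where it was at the start of the episode above 0.03 m).
It fails at once if the ramekin is moved more than 30 mm (distance of ramekin_b from where it was at the start of the episode above 0.03 m).
It fails at once if the round tin is moved more than 30 mm (distance of round_tin from where it was at the start of the episode above 0.03 m).
Of carton1, carton2, carton3, carton4 only 3 to 4 are there at a start; the rules pass over those that are not, and their reading is None.
At some moment in a run one of carton1, carton2, carton3, carton4 may be knocked a few centimetres aside while the robot is not near it.
It also fails if it takes over 210 s, if anything falls off the work surface, if the arm or the gripper's body presses on something with over 40 N, if the wrist force passes 120 N, or if a joint passes its speed limit or range.

## Working session

There is one attempt and no reset: what is moved stays moved. The work goes in short steps, Python scripts to look and compute and a shell command to move; the robot and the scene stay as the last step left them, time stands still between calls to the robot, and variables do not carry over. Pictures are saved under pics/ and viewed, at most 14 in all, crops included, and the job is handed in when it is done.

```bash
ls; mkdir -p pics; cat > h.py <<'E'
import numpy as np,cv2
from scipy.spatial.transform import Rotation as R
from plant import bot
def cap(n):
    s=bot.read_state(); c=bot.capture(n)
    if n=='wrist':
        T=np.eye(4);T[:3,:3]=R.from_quat(s['orientation']).as_matrix();T[:3,3]=s['tool_pos'];T=T@np.array(c['hand_eye'])
    else: T=np.array(c['T'])
    return np.array(c['color']),np.array(c['K']),T,c
def ray(K,T,uv,z):
    uv=np.atleast_2d(np.array(uv,float)); d=np.c_[(uv[:,0]-K[0,2])/K[0,0],-(uv[:,1]-K[1,2])/K[1,1],-np.ones(len(uv))]@T[:3,:3].T
    o=T[:3,3]; return o+d*((z-o[2])/d[:,2])[:,None]
def proj(K,T,p):
    p=np.atleast_2d(np.array(p,float)); c=(p-T[:3,3])@T[:3,:3]
    return np.c_[K[0,0]*c[:,0]/-c[:,2]+K[0,2],-K[1,1]*c[:,1]/-c[:,2]+K[1,2]]
def save(im,n): cv2.imwrite('pics/'+n,im[:,:,::-1])
E
python3 - <<'E'
from h import *
for n in('scene','side','wrist'):
    im,K,T,c=cap(n); np.savez(n+'0.npz',im=im,K=K,T=T); print(n,[k for k in c],K.round(1).tolist(),T.round(3).tolist())
    save(im,n+'0.png')
a=cv2.imread('pics/scene0.png');b=cv2.imread('pics/side0.png')
print(bot.read_state())
E
```

```text
pics
scene ['color', 'K', 'T'] [[437.7, 0.0, 283.3], [0.0, 437.7, 206.2], [0.0, 0.0, 1.0]] [[0.483, 0.647, -0.59, -0.328], [-0.876, 0.347, -0.336, -0.551], [-0.013, 0.679, 0.734, 1.17], [0.0, 0.0, 0.0, 1.0]]
side ['color', 'K', 'T'] [[528.7, 0.0, 281.8], [0.0, 528.7, 220.1], [0.0, 0.0, 1.0]] [[0.808, 0.226, -0.544, -0.402], [-0.589, 0.3, -0.75, -1.38], [-0.006, 0.927, 0.375, 0.735], [0.0, 0.0, 0.0, 1.0]]
wrist ['color', 'K', 'hand_eye'] [[290.3, 0.0, 280.9], [0.0, 290.3, 211.3], [0.0, 0.0, 1.0]] [[0.274, -0.925, -0.264, 0.105], [0.962, 0.263, 0.076, 0.646], [-0.001, -0.274, 0.962, 0.384], [0.0, 0.0, 0.0, 1.0]]
{'time': 0.15, 'joint_positions': array([-1.39320961,  0.33376115,  0.03987521,  1.46601843, -0.01339877,
        1.34331989, -0.05852272]), 'qd': array([-0.00129498,  0.00025987,  0.00031467, -0.00130905, -0.00051415,
        0.00111742, -0.00023548]), 'tau': array([ 2.73871723e-03, -6.56840587e+01,  1.33708432e+00, -4.04109514e+01,
       -5.95517526e-02,  4.17562213e-02,  8.74967486e-05]), 'tool_pos': array([0.17755373, 0.6249429 , 0.24387982]), 'orientation': array([ 1.37970654e-01,  9.90436123e-01, -6.18879379e-04, -4.44482340e-05]), 'wrist_force': array([ 0.32446313, -0.04497855, -0.09995733]), 'moment': array([-0.06720893, -0.01317546, -0.00296385]), 'grasp_force': 0.0, 'opening': 0.08713673706079524}
```

View pics/scene0.png

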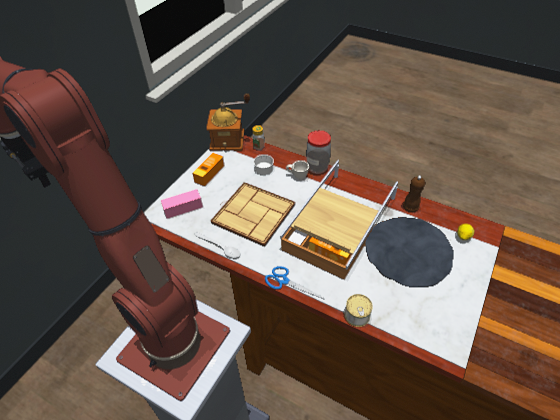

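View pics/side0.png

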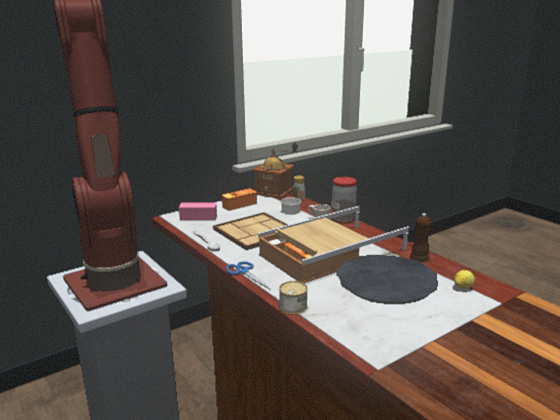

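Scene image: orange carton on the table at (208,168), pink lookalike at (182,204) (rejected), a carton in the locker gap at (330,248), the catch pad at (298,238), the slab at (254,212) and the tin at (358,309). The lemon at (465,232), the grinder at (225,128) and the pink box are the possible confusions.

```bash
python3 - <<'E'
from h import *
d=np.load('scene0.npz');im,K,T=d['im'],d['K'],d['T']
save(cv2.resize(im[130:280,150:410],None,fx=3,fy=3,interpolation=cv2.INTER_CUBIC),'crop1.png')
def p(n,uv,z): print(n,ray(K,T,uv,z)[0].round(3))
p('slab',(254,212),.012);p('pad',(298,238),.048);p('cart',(208,168),.05);p('tin',(358,309),.05)
p('ram',(264,165),.03);p('mug',(298,170),.03)
E
```

```text
slab [0.529 0.058 0.012]
pad [ 0.473 -0.148  0.048]
cart [0.61 0.31 0.05]
tin [ 0.323 -0.419  0.05 ]
ram [0.744 0.143 0.03 ]
mug [0.781 0.013 0.03 ]
```

View pics/crop1.png

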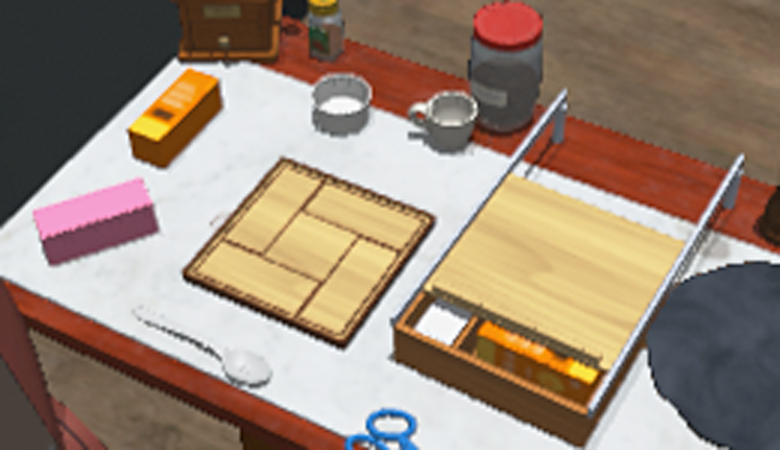

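```bash
python3 - <<'E'
from h import *
d=np.load('scene0.npz');im,K,T=d['im'],d['K'],d['T']
def p(n,l,z):
    q=np.array(l)/3.+[150,130]; P=ray(K,T,q,z); print(n,P[:,:2].round(3).tolist(),'mean',P.mean(0).round(4)); return P
S=p('slab',[(283,158),(436,216),(345,347),(184,272)],.017); e=S-S[[1,2,3,0]]; print(np.linalg.norm(e,axis=1),np.degrees(np.arctan2(e[:,1],e[:,0])))
L=p('locker near top outer',[(394,325),(587,413)],.064); e=L[0]-L[1]; print(np.linalg.norm(e),np.degrees(np.arctan2(e[1],e[0])))
p('door far corners',[(512,176),(686,243)],.072)
p('rib near top ends',[(432,289),(601,365)],.085)
p('carton top',[(190,68),(222,82),(168,140),(130,125)],.052)
p('pad',[(418,320),(430,302),(472,320),(455,342)],.048)
E
```

```text
slab [[0.635, 0.166], [0.637, -0.051], [0.414, -0.055], [0.42, 0.166]] mean [0.5266 0.0562 0.017 ]
[0.21688204 0.22342189 0.2209542  0.21550645] [  90.58910407    1.07553341  -91.46429428 -179.9515412 ]
locker near top outer [[0.434, -0.107], [0.428, -0.334]] mean [ 0.4312 -0.2205  0.064 ]
0.2276002539413687 88.31731213148404
door far corners [[0.691, -0.124], [0.687, -0.342]] mean [ 0.6892 -0.2328  0.072 ]
rib near top ends [[0.483, -0.127], [0.475, -0.327]] mean [ 0.4788 -0.2273  0.085 ]
carton top [[0.692, 0.343], [0.688, 0.29], [0.566, 0.287], [0.566, 0.346]] mean [0.6278 0.3163 0.052 ]
pad [[0.464, -0.12], [0.493, -0.12], [0.492, -0.172], [0.456, -0.17]] mean [ 0.4763 -0.1454  0.048 ]
```

```bash
python3 -m inch '{"offset":[[0.05,-0.05,0],[0.1,-0.1,0],[0.15,-0.14,0],[0.2,-0.19,0],[0.25,-0.23,0.02],[0.29,-0.27,0.04],[0.29,-0.32,0.06],[0.29,-0.36,0.08],[0.29,-0.4,0.1],[0.29,-0.44,0.1],[0.29,-0.48,0.1],[0.29,-0.48,0.1]],"twist":[[0,0,0],[0,0,0],[0,0,0],[0,0,0],[0,0,0],[0,0,0],[0,0,0],[0,0,0],[0,0,0],[0,0,0],[0,0,0],[0,0,0]],"claw":[1,1,1,1,1,1,1,1,1,1,1,1]}'
```

```text
time: 1.35
tool_pos: [0.4673, 0.1454, 0.3445]
orientation: [0.138, 0.99, 0.0, 0.0]
wrist_force: [1.0, -0.1, -0.4]
opening: 0.0872
grasp_force: 0.0
```

```bash
python3 - <<'E'
from h import *
im,K,T,c=cap('wrist'); np.savez('w1.npz',im=im,K=K,T=T); save(im,'w1.png')
E
python3 -m inch '{"offset":[[-0.01,-0.04,0],[-0.02,-0.08,0],[-0.03,-0.12,0],[-0.04,-0.16,0],[-0.05,-0.2,0],[-0.05,-0.24,0],[-0.05,-0.28,0],[-0.05,-0.3,0],[-0.05,-0.3,0],[-0.05,-0.3,0]],"twist":[[0,0,0.1],[0,0,0.2],[0,0,0.282],[0,0,0.282],[0,0,0.282],[0,0,0.282],[0,0,0.282],[0,0,0.282],[0,0,0.282],[0,0,0.282]],"claw":[0,0,0,0,0,0,0,0,0,0]}'
python3 - <<'E'
from h import *
im,K,T,c=cap('wrist'); np.savez('w2.npz',im=im,K=K,T=T); save(im,'w2.png')
E
```

```text
time: 2.4
tool_pos: [0.4174, -0.152, 0.3441]
orientation: [-0.002, 1.0, 0.0, -0.0]
wrist_force: [0.3, 0.9, 0.1]
opening: 0.0148
grasp_force: 0.0
```

View pics/w1.png

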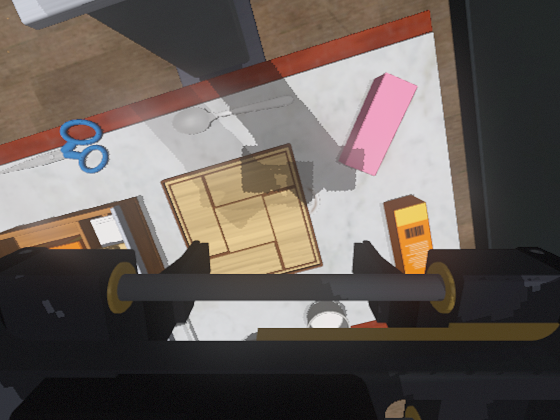

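View pics/w2.png

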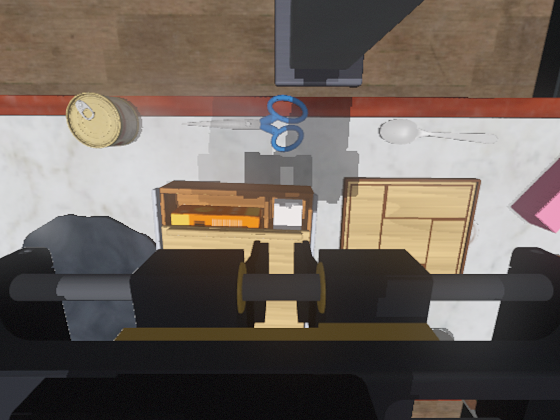

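w2 shows: the catch pad white at (288,213), the carton in the gap at (215,217), the near wall top at y≈187, and the rib edge at y≈230. The slab outlines are clear in both, and the scene carton at (410,235) in w1 is printed orange.

```bash
python3 - <<'E'
from h import *
d=np.load('w2.npz');im,K,T=d['im'],d['K'],d['T']
h=cv2.cvtColor(im,cv2.COLOR_RGB2HSV)
m=((h[:,:,1]<50)&(h[:,:,2]>170)); m[:195]=0;m[235:]=0;m[:,:268]=0;m[:,310:]=0
v,u=np.nonzero(m);print('pad px',u.min(),u.max(),v.min(),v.max(),m.sum())
print(ray(K,T,[(u.min(),v.min()),(u.max(),v.min()),(u.max(),v.max()),(u.min(),v.max())],.048).round(4))
def p(n,l,z): print(n,ray(K,T,l,z)[:,:2].round(4).tolist())
p('near wall outer top',[(160,185),(314,189)],.064)
d1=np.load('w1.npz');
K1,T1=d1['K'],d1['T']
print('slab w1',ray(K1,T1,[(162,182),(291,144),(322,266)],.017).round(4))
p('slab w2',[(343,179),(479,179)],.017)
a=cv2.resize(im[165:255,150:330],None,fx=4,fy=4,interpolation=cv2.INTER_CUBIC)
b=cv2.resize(d1['im'][130:290,150:330],None,fx=4,fy=4,interpolation=cv2.INTER_CUBIC)[:,:]
save(a,'w2c.png')
save(cv2.resize(b,(720,600)),'w1c.png')
E
```

```text
pad px 273 302 204 225 572
[[ 0.4551 -0.1632  0.048 ]
 [ 0.4549 -0.1181  0.048 ]
 [ 0.4893 -0.1173  0.048 ]
 [ 0.4895 -0.1633  0.048 ]]
near wall outer top [[0.4228, -0.3286], [0.4279, -0.1022]]
slab w1 [[ 0.4227 -0.0425  0.017 ]
 [ 0.4221  0.1758  0.017 ]
 [ 0.6406  0.1727  0.017 ]]
slab w2 [[0.4207, -0.0501], [0.4199, 0.1709]]
```

View pics/w2c.png

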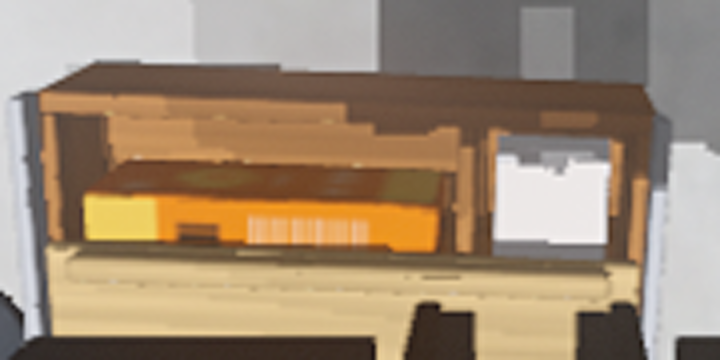

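View pics/w1c.png

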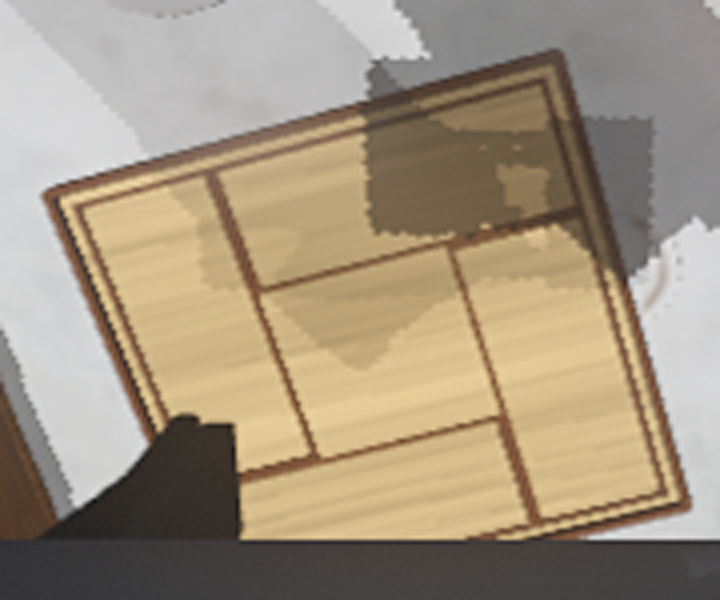

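```bash
python3 -m inch '{"offset":[[0.02,0.005,0],[0.044,0.0115,-0.02],[0.044,0.0115,-0.065],[0.044,0.0115,-0.11],[0.044,0.0115,-0.155],[0.044,0.0115,-0.2],[0.044,0.0115,-0.24],[0.044,0.0115,-0.262],[0.044,0.0115,-0.264]],"twist":[[0,0,-0.03],[0,0,-0.03],[0,0,-0.03],[0,0,-0.03],[0,0,-0.03],[0,0,-0.03],[0,0,-0.03],[0,0,-0.03],[0,0,-0.03]],"claw":[0,0,0,0,0,0,0,0,0]}'
python3 - <<'E'
from h import *
im,K,T,c=cap('wrist'); np.savez('w3.npz',im=im,K=K,T=T); save(im[60:330],'w3.png')
E
```

```text
time: 3.35
tool_pos: [0.4594, -0.1393, 0.0773]
orientation: [0.011, 1.0, -0.0, -0.003]
wrist_force: [-0.8, -0.1, 0.1]
opening: 0.0007
grasp_force: 0.0
```

View pics/w3.png

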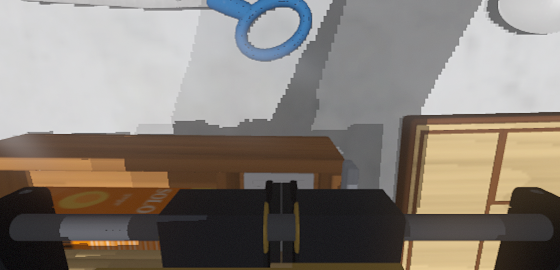

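w3 shows the shut fingertips at (282,185) centred over the bay (240–318). Next I press and push.

```bash
python3 -m inch '{"offset":[[0,0,-0.008],[0,0,-0.016],[0,0,-0.022],[0,0,-0.024],[0,0,-0.024]],"twist":[[0,0,0],[0,0,0],[0,0,0],[0,0,0],[0,0,0]],"claw":[0,0,0,0,0]}'
```

```text
time: 3.9
tool_pos: [0.4628, -0.1406, 0.0571]
orientation: [0.012, 1.0, 0.0, 0.001]
wrist_force: [-0.9, 2.5, 9.2]
opening: 0.0001
grasp_force: 4.9
```

```bash
python3 -m inch '{"offset":[[0.008,0,0],[0.016,0,0],[0.024,-0.001,0],[0.032,-0.001,0],[0.04,-0.001,0],[0.046,-0.001,0],[0.046,-0.001,0]],"twist":[[0,0,0],[0,0,0],[0,0,0],[0,0,0],[0,0,0],[0,0,0],[0,0,0]],"claw":[0,0,0,0,0,0,0]}'
```

```text
time: 4.6
tool_pos: [0.5053, -0.1432, 0.0568]
orientation: [0.013, 1.0, 0.0, -0.002]
wrist_force: [-15.8, 0.3, 24.6]
opening: 0.0001
grasp_force: 12.3
```

```bash
python3 -m inch '{"offset":[[0.003,0,0],[0.006,0,0],[0.006,0,0]],"twist":[[0,0,0],[0,0,0],[0,0,0]],"claw":[0,0,0]}'; python3 - <<'E'
from h import *
im,K,T,c=cap('scene'); np.savez('s2.npz',im=im,K=K,T=T); 
d=np.load('scene0.npz')['im']
save(np.hstack([cv2.resize(x[150:290,260:400],(400,400),interpolation=cv2.INTER_CUBIC) for x in (d,im)]),'s2.png')
E
```

```text
time: 4.9
tool_pos: [0.5109, -0.1433, 0.0568]
orientation: [0.013, 1.0, 0.0, -0.002]
wrist_force: [-17.3, -2.2, 25.1]
opening: 0.0005
grasp_force: 12.7
```

View pics/s2.png

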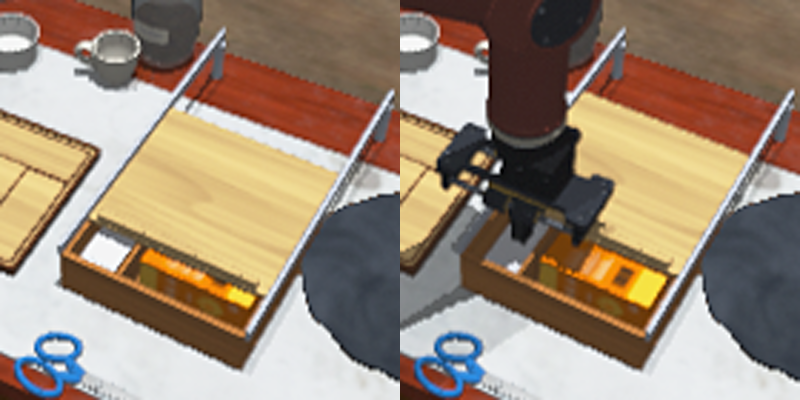

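s2 (right half) shows the door has moved with the fingertips and its edge is clearly past the starting place. I raise the tips and push on.

```bash
python3 -m inch '{"offset":[[0,0,0.012],[0,0,0.024],[0,0,0.032],[0.01,0,0.032],[0.025,-0.001,0.032],[0.045,-0.001,0.032],[0.065,-0.002,0.032],[0.085,-0.002,0.032],[0.105,-0.003,0.032],[0.12,-0.003,0.032],[0.132,-0.004,0.032],[0.132,-0.004,0.032]],"twist":[[0,0,0],[0,0,0],[0,0,0],[0,0,0],[0,0,0],[0,0,0],[0,0,0],[0,0,0],[0,0,0],[0,0,0],[0,0,0],[0,0,0]],"claw":[0,0,0,0,0,0,0,0,0,0,0,0]}'
```

```text
time: 6.15
tool_pos: [0.6359, -0.1448, 0.0865]
orientation: [0.013, 1.0, 0.004, -0.012]
wrist_force: [-52.9, 11.7, 39.8]
opening: 0.0006
grasp_force: 33.3
```

```bash
python3 -m inch '{"offset":[[-0.02,0,0.01],[-0.04,-0.02,0.05],[-0.06,-0.04,0.1],[-0.07,-0.06,0.15],[-0.075,-0.075,0.2],[-0.075,-0.075,0.24],[-0.075,-0.075,0.26],[-0.075,-0.075,0.26],[-0.075,-0.075,0.26]],"twist":[[0,0,0],[0,0,0],[0,0,0],[0,0,0],[0,0,0],[0,0,0],[0,0,0],[0,0,0],[0,0,0]],"claw":[1,1,1,1,1,1,1,1,1]}'
python3 - <<'E'
from h import *
im,K,T,c=cap('wrist'); np.savez('w4.npz',im=im,K=K,T=T); save(im[:350],'w4.png')
E
```

```text
time: 7.05
tool_pos: [0.5714, -0.2206, 0.348]
orientation: [0.012, 1.0, -0.0, 0.0]
wrist_force: [0.1, -0.1, -0.8]
opening: 0.0646
grasp_force: 0.0
```

View pics/w4.png

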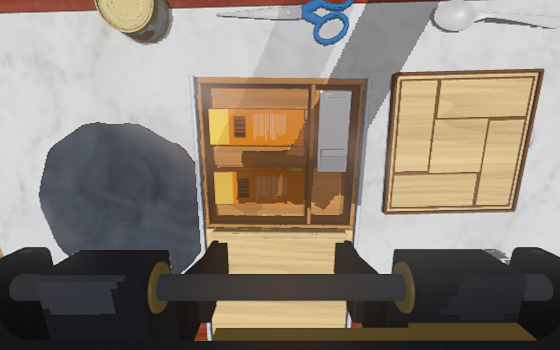

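w4 shows the open locker with two cartons, at (257,127) and (260,187), plus the catch at (333,130) and the whole slab at (465,140).

```bash
python3 - <<'E'
from h import *
d=np.load('w4.npz');im,K,T=d['im'],d['K'],d['T']
print('cam',T[:3,3].round(3))
h=cv2.cvtColor(im,cv2.COLOR_RGB2HSV)
m=((h[:,:,0]>8)&(h[:,:,0]<30)&(h[:,:,1]>200)&(h[:,:,2]>110)).astype(np.uint8); m[:,:195]=0;m[:,312:]=0;m[:85]=0;m[220:]=0
m=cv2.morphologyEx(m,cv2.MORPH_CLOSE,np.ones((7,7)))
cs,_=cv2.findContours(m,cv2.RETR_EXTERNAL,cv2.CHAIN_APPROX_NONE)
for c in cs:
    if cv2.contourArea(c)<800: continue
    r=cv2.minAreaRect(c); b=cv2.boxPoints(r); print('box',b.round(0).tolist()); P=ray(K,T,b,.059); print(P[:,:2].round(4).tolist(),P.mean(0).round(4))
S=ray(K,T,[(393,73),(543,69),(516,213),(384,213)],.017); print('slab',S[:,:2].round(4).tolist(),S.mean(0).round(4))
L=ray(K,T,[(193,77),(366,77)],.064);print('locker',L.round(4))
g=np.hstack([im[95:215,195:325],im[60:225,375:550][:120,:0]])
a=cv2.resize(im[60:225,375:550],(420,396),interpolation=cv2.INTER_CUBIC); b=cv2.resize(im[85:220,195:325],(380,396),interpolation=cv2.INTER_CUBIC)
save(np.hstack([a,b]),'w4c.png')
E
```

```text
cam [ 0.496 -0.218  0.489]
box [[241.0, 200.0], [245.0, 166.0], [305.0, 173.0], [302.0, 207.0]]
[[0.5995, -0.2814], [0.5483, -0.2726], [0.5605, -0.1832], [0.6124, -0.189]] [ 0.5802 -0.2315  0.059 ]
slab [[0.4213, -0.0493], [0.4213, 0.1725], [0.6439, 0.1766], [0.6384, -0.0468]] [0.5312 0.0632 0.017 ]
locker [[ 0.4272 -0.3344  0.064 ]
 [ 0.4328 -0.102   0.064 ]]
```

View pics/w4c.png

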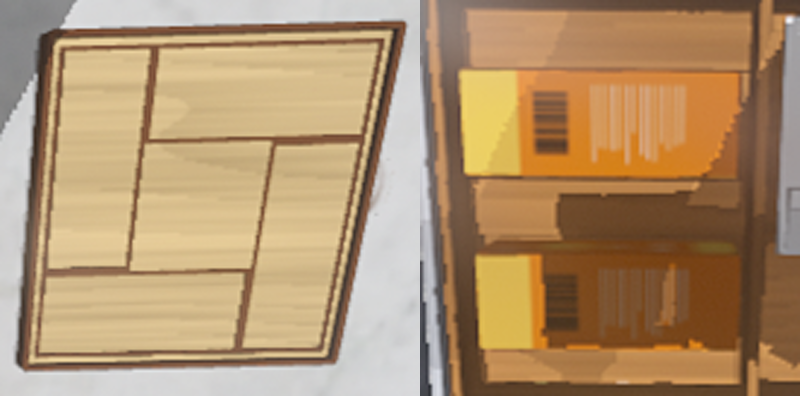

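w4c shows both locker cartons' tops: carton near x from (460,70) to (742,177), and the far one from (475,254) to (742,348). It also shows the pinwheel layout clearly.

```bash
python3 - <<'E'
from h import *
d=np.load('w4.npz');im,K,T=d['im'],d['K'],d['T']
for n,b in(('c1',[(208.7,109),(305.2,108.5),(306,145),(210.5,145.5)]),('c2',[(213.8,171.6),(305.2,171.6),(305.2,203.7),(215,203.7)])):
    P=ray(K,T,b,.059); print(n,P[:,:2].round(4).tolist(),P.mean(0).round(4))
d=np.load('w1.npz');im,K,T=d['im'],d['K'],d['T']
h=cv2.cvtColor(im,cv2.COLOR_RGB2HSV)
m=(h[:,:,0]>140)&(h[:,:,1]>60)&(h[:,:,2]>200); v,u=np.nonzero(m[:200]); b=cv2.boxPoints(cv2.minAreaRect(np.c_[u,v].astype(np.float32)));print('pink',ray(K,T,b,.05)[:,:2].round(3).tolist())
E
```

```text
c1 [[0.4679, -0.3182], [0.4705, -0.1833], [0.5204, -0.1822], [0.5177, -0.3202]] [ 0.4941 -0.251   0.059 ]
c2 [[0.5555, -0.3188], [0.5588, -0.1834], [0.6079, -0.1835], [0.6046, -0.3213]] [ 0.5817 -0.2518  0.059 ]
pink [[0.468, 0.245], [0.362, 0.326], [0.392, 0.364], [0.501, 0.285]]
```

```bash
python3 -m inch '{"offset":[[0.01,-0.001,0],[0.01,-0.001,-0.02],[0.01,-0.001,-0.04],[0.01,-0.001,-0.06],[0.01,-0.001,-0.08],[0.01,-0.001,-0.1],[0.01,-0.001,-0.12],[0.01,-0.001,-0.14],[0.01,-0.001,-0.16],[0.01,-0.001,-0.18],[0.01,-0.001,-0.2],[0.01,-0.001,-0.2]],"twist":[[0,0,-0.145],[0,0,-0.29],[0,0,-0.435],[0,0,-0.58],[0,0,-0.725],[0,0,-0.87],[0,0,-1.015],[0,0,-1.16],[0,0,-1.305],[0,0,-1.45],[0,0,-1.571],[0,0,-1.571]],"claw":[0.8,0.8,0.8,0.8,0.8,0.8,0.8,0.8,0.8,0.8,0.8,0.8]}'; python3 - <<'E'
from h import *
s=bot.read_state();m=R.from_quat(s['orientation']).as_matrix();print(s['tool_pos'],m.round(3).tolist(),s['opening'],s['joint_positions'].round(2))
E
```

```text
time: 8.3
tool_pos: [0.5787, -0.2206, 0.1442]
orientation: [0.716, 0.698, -0.002, -0.002]
wrist_force: [-0.2, 0.6, -1.3]
opening: 0.0697
grasp_force: 0.0
[ 0.57866457 -0.22058441  0.14415467] [[0.026, 1.0, -0.006], [1.0, -0.026, 0.001], [0.0, -0.006, -1.0]] 0.06969360417310995 [-0.52  0.58  1.13  1.7  -0.55  1.23  0.71]
```

```bash
python3 -m inch '{"offset":[[0.003,-0.001,-0.02],[0.003,-0.001,-0.04],[0.003,-0.001,-0.06],[0.003,-0.001,-0.08],[0.003,-0.001,-0.096],[0.003,-0.001,-0.096],[0.003,-0.001,-0.096],[0.003,-0.001,-0.096],[0.003,-0.001,-0.096],[0.003,-0.001,-0.096]],"twist":[[0,0,0],[0,0,0],[0,0,0],[0,0,0],[0,0,0],[0,0,0],[0,0,0],[0,0,0],[0,0,0],[0,0,0]],"claw":[0.8,0.8,0.8,0.8,0.8,0.8,0,0,0,0]}'
```

```text
time: 9.3
tool_pos: [0.5838, -0.2232, 0.053]
orientation: [0.716, 0.698, 0.0, 0.0]
wrist_force: [-0.5, 1.2, 4.1]
opening: 0.0499
grasp_force: 29.9
```

```bash
python3 -m inch '{"offset":[[0,0,0.03],[0,0,0.07],[0,0,0.11],[0,0.03,0.13],[0.005,0.07,0.13],[0.01,0.11,0.13],[0.015,0.15,0.13],[0.019,0.19,0.13],[0.019,0.23,0.13],[0.019,0.265,0.13],[0.019,0.285,0.13],[0.019,0.285,0.12]],"twist":[[0,0,0],[0,0,0],[0,0,0],[0,0,0],[0,0,0],[0,0,0.01],[0,0,0.02],[0,0,0.03],[0,0,0.03],[0,0,0.03],[0,0,0.03],[0,0,0.03]],"claw":[0,0,0,0,0,0,0,0,0,0,0,0]}' && python3 -m inch '{"offset":[[0,0,-0.03],[0,0,-0.06],[0,0,-0.08],[0,0,-0.095],[0,0,-0.105],[0,0,-0.108],[0,0,-0.108]],"twist":[[0,0,0],[0,0,0],[0,0,0],[0,0,0],[0,0,0],[0,0,0],[0,0,0]],"claw":[0,0,0,0,0,0,0]}'
```

```text
time: 10.5
tool_pos: [0.6031, 0.0665, 0.1726]
orientation: [0.703, 0.711, 0.001, -0.0]
wrist_force: [0.1, -0.4, -2.2]
opening: 0.0503
grasp_force: 29.9
time: 11.2
tool_pos: [0.6026, 0.0616, 0.0644]
orientation: [0.705, 0.709, 0.0, 0.0]
wrist_force: [-0.0, -0.5, -0.8]
opening: 0.0498
grasp_force: 29.9
```

```bash
python3 -m inch '{"offset":[[0,0,-0.004],[0,0,-0.007],[0,0,-0.008],[0,0,-0.008],[0,0,-0.008],[0,0,-0.008],[0,0,-0.008],[0,0,0.02],[0,0,0.06],[0,0,0.1],[0,0,0.13],[0,0,0.13]],"twist":[[0,0,0],[0,0,0],[0,0,0],[0,0,0],[0,0,0],[0,0,0],[0,0,0],[0,0,0],[0,0,0],[0,0,0],[0,0,0],[0,0,0]],"claw":[0,0,0,0,0.8,0.8,0.8,0.8,0.8,0.8,0.8,0.8]}'
```

```text
time: 12.4
tool_pos: [0.6044, 0.0615, 0.1982]
orientation: [0.705, 0.709, 0.002, 0.002]
wrist_force: [0.1, 0.3, -0.0]
opening: 0.0698
grasp_force: 0.0
```

```bash
python3 -m inch '{"offset":[[-0.01,-0.04,0],[-0.025,-0.08,0],[-0.04,-0.12,0],[-0.055,-0.16,0],[-0.07,-0.2,0],[-0.085,-0.24,0],[-0.1,-0.28,0],[-0.109,-0.32,0],[-0.109,-0.3425,0],[-0.109,-0.3425,0],[-0.109,-0.3425,0]],"twist":[[0,0,0],[0,0,0],[0,0,-0.01],[0,0,-0.02],[0,0,-0.03],[0,0,-0.03],[0,0,-0.03],[0,0,-0.03],[0,0,-0.03],[0,0,-0.03],[0,0,-0.03]],"claw":[0.8,0.8,0.8,0.8,0.8,0.8,0.8,0.8,0.8,0.8,0.8]}'
python3 - <<'E'
from h import *
im,K,T,c=cap('wrist'); save(im,'w5.png')
print(proj(K,T,[(.4679,-.3182,.059),(.4705,-.1833,.059),(.5204,-.1822,.059),(.5177,-.3202,.059)]).round(0).tolist(),T[:3,3])
s=cap('scene')[0]; 
for (a,n) in ((s,'s5.png'),): save(a,n)
r=cv2.resize(s[130:290,150:410],(390,240),interpolation=cv2.INTER_CUBIC)
save(np.hstack([im[:420:,:][::1,:], cv2.copyMakeBorder(cv2.resize(s[150:270,160:320],(240,180)),0,240,0,0,cv2.BORDER_CONSTANT)]),'m5.png')
E
```

```text
time: 13.5
tool_pos: [0.4931, -0.2805, 0.1936]
orientation: [0.716, 0.698, -0.0, -0.0]
wrist_force: [0.9, 0.4, -0.4]
opening: 0.0695
grasp_force: 0.0
[[257.0, 245.0], [253.0, 105.0], [309.0, 102.0], [306.0, 246.0]] [ 0.49512069 -0.20462177  0.33434156]
```

View pics/m5.png

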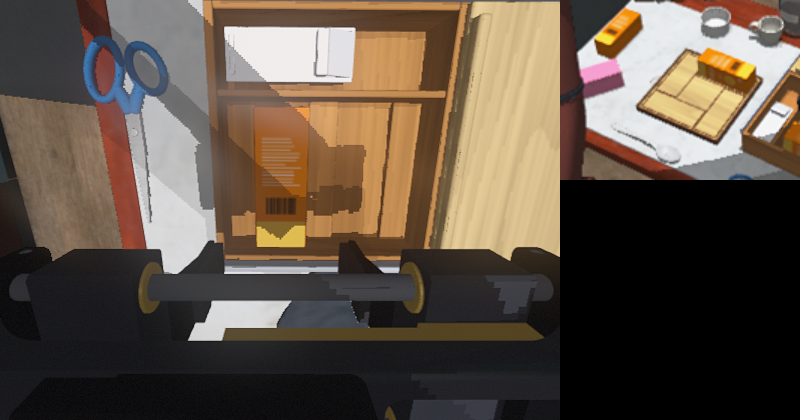

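m5: the near carton is exactly where predicted, (253–309, 103–246), and the first carton sits in the far outline.

```bash
python3 -m inch '{"offset":[[0,0,-0.04],[0,0,-0.08],[0,0,-0.11],[0,0,-0.13],[0,0,-0.141],[0,0,-0.141],[0,0,-0.141],[0,0,-0.141],[0,0,-0.141],[0,0,-0.141]],"twist":[[0,0,0],[0,0,0],[0,0,0],[0,0,0],[0,0,0],[0,0,0],[0,0,0],[0,0,0],[0,0,0],[0,0,0]],"claw":[0.8,0.8,0.8,0.8,0.8,0.8,0,0,0,0]}'
```

```text
time: 14.6
tool_pos: [0.4939, -0.2807, 0.054]
orientation: [0.716, 0.698, 0.0, 0.0]
wrist_force: [-0.7, 0.9, 5.1]
opening: 0.0498
grasp_force: 30.0
```

```bash
python3 -m inch '{"offset":[[0,0,0.03],[0,0,0.07],[0,0,0.11],[0,0.03,0.13],[-0.005,0.07,0.13],[-0.01,0.115,0.13],[-0.015,0.16,0.13],[-0.02,0.205,0.13],[-0.03,0.25,0.13],[-0.034,0.295,0.13],[-0.034,0.33,0.13],[-0.034,0.3435,0.12]],"twist":[[0,0,0],[0,0,0],[0,0,0],[0,0,0],[0,0,0],[0,0,0.01],[0,0,0.02],[0,0,0.03],[0,0,0.03],[0,0,0.03],[0,0,0.03],[0,0,0.03]],"claw":[0,0,0,0,0,0,0,0,0,0,0,0]}' && python3 -m inch '{"offset":[[0,0,-0.03],[0,0,-0.06],[0,0,-0.08],[0,0,-0.095],[0,0,-0.105],[0,0,-0.109],[0,0,-0.109]],"twist":[[0,0,0],[0,0,0],[0,0,0],[0,0,0],[0,0,0],[0,0,0],[0,0,0]],"claw":[0,0,0,0,0,0,0]}'
```

```text
time: 15.8
tool_pos: [0.4592, 0.0682, 0.174]
orientation: [0.703, 0.711, 0.002, -0.001]
wrist_force: [-0.2, -1.1, -2.0]
opening: 0.0499
grasp_force: 30.0
time: 16.5
tool_pos: [0.4592, 0.0626, 0.064]
orientation: [0.706, 0.709, -0.0, -0.0]
wrist_force: [-0.0, -0.1, -1.4]
opening: 0.05
grasp_force: 30.0
```

```bash
python3 -m inch '{"offset":[[0,0,-0.004],[0,0,-0.006],[0,0,-0.007],[0,0,-0.007],[0,0,-0.007],[0,0,-0.007],[0,0,-0.007],[0,0,0.02],[0,0,0.06],[0,0,0.1],[0,0,0.15],[0,0,0.2]],"twist":[[0,0,0],[0,0,0],[0,0,0],[0,0,0],[0,0,0],[0,0,0],[0,0,0],[0,0,0],[0,0,0],[0,0,0],[0,0,0],[0,0,0]],"claw":[0,0,0,0,0.8,0.8,0.8,0.8,0.8,0.8,0.8,0.8]}' && python3 -m inch '{"offset":[[0.01,0.02,0.01],[0.03,0.05,0.03],[0.05,0.08,0.05],[0.07,0.11,0.07],[0.09,0.14,0.09],[0.11,0.17,0.09],[0.13,0.2,0.09],[0.14,0.23,0.09],[0.15,0.25,0.09],[0.15,0.25,0.09],[0.15,0.25,0.09],[0.15,0.25,0.09]],"twist":[[0,0,0.145],[0,0,0.29],[0,0,0.435],[0,0,0.58],[0,0,0.725],[0,0,0.87],[0,0,1.015],[0,0,1.16],[0,0,1.305],[0,0,1.45],[0,0,1.566],[0,0,1.566]],"claw":[1,1,1,1,1,1,1,1,1,1,1,1]}'
python3 - <<'E'
from h import *
im,K,T,c=cap('wrist'); np.savez('w6.npz',im=im,K=K,T=T); save(im[:350],'w6.png')
h=cv2.cvtColor(im,cv2.COLOR_RGB2HSV)
m=((h[:,:,0]>8)&(h[:,:,0]<30)&(h[:,:,1]>190)&(h[:,:,2]>150)).astype(np.uint8); m[260:]=0
m=cv2.morphologyEx(m,cv2.MORPH_CLOSE,np.ones((9,9)))
cs,_=cv2.findContours(m,cv2.RETR_EXTERNAL,cv2.CHAIN_APPROX_NONE)
for c in cs:
    if cv2.contourArea(c)<800: continue
    b=cv2.boxPoints(cv2.minAreaRect(c)); print(b.round(0).tolist()); 
    for z in(.051,.063): P=ray(K,T,b,z); print(z,P[:,:2].round(4).tolist(),P.mean(0).round(4))
E
```

```text
time: 17.7
tool_pos: [0.4592, 0.0621, 0.2613]
orientation: [0.706, 0.709, 0.001, -0.001]
wrist_force: [1.0, 1.7, 0.0]
opening: 0.0694
grasp_force: 0.0
time: 18.9
tool_pos: [0.6096, 0.313, 0.3489]
orientation: [-0.003, 1.0, -0.0, -0.0]
wrist_force: [-0.2, -0.6, 0.2]
opening: 0.087
grasp_force: 0.0
[[60.0, 191.0], [60.0, 158.0], [137.0, 159.0], [137.0, 192.0]]
0.051 [[0.6286, -0.0273], [0.5784, -0.0164], [0.5795, 0.0991], [0.6298, 0.0918]] [0.604  0.0368 0.051 ]
0.063 [[0.626, -0.018], [0.5772, -0.0073], [0.5782, 0.105], [0.6272, 0.0979]] [0.6021 0.0444 0.063 ]
```

View pics/w6.png

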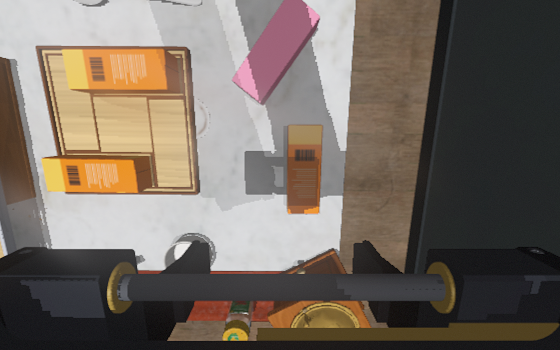

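w6: the table carton is at (305,169) in shadow, the pink box at (278,50), and two cartons are in their outlines. Next I measure its rectangle.

```bash
python3 - <<'E'
from h import *
d=np.load('w6.npz');im,K,T=d['im'],d['K'],d['T']
h=cv2.cvtColor(im,cv2.COLOR_RGB2HSV)
m=((h[:,:,0]>5)&(h[:,:,0]<32)&(h[:,:,1]>110)&(h[:,:,2]>60)).astype(np.uint8); m[230:]=0;m[:,:270]=0;m[:,338:]=0;m[:105]=0
m=cv2.morphologyEx(cv2.morphologyEx(m,cv2.MORPH_CLOSE,np.ones((9,9))),cv2.MORPH_OPEN,np.ones((3,3)))
cs,_=cv2.findContours(m,cv2.RETR_EXTERNAL,cv2.CHAIN_APPROX_NONE)
c=max(cs,key=cv2.contourArea); b=cv2.boxPoints(cv2.minAreaRect(c)); print(b.round(1).tolist(),T[:3,3].round(3))
P=ray(K,T,b,.051); print(P[:,:2].round(4).tolist(),P.mean(0).round(4),np.linalg.norm(P-P[[1,2,3,0]],axis=1))
E
```

```text
[[285.70001220703125, 212.89999389648438], [288.1000061035156, 135.89999389648438], [321.3999938964844, 137.0], [319.0, 214.0]] [0.534 0.313 0.49 ]
[[0.6621, 0.3214], [0.5448, 0.3238], [0.546, 0.3726], [0.6636, 0.3739]] [0.6041 0.3479 0.051 ] [0.11737833 0.0488467  0.11757058 0.05255353]
```

The carton has been knocked to about (0.595, 0.348), so I grip there.

```bash
python3 -m inch '{"offset":[[-0.02,0.018,-0.02],[-0.0445,0.0355,-0.05],[-0.0445,0.0355,-0.095],[-0.0445,0.0355,-0.14],[-0.0445,0.0355,-0.185],[-0.0445,0.0355,-0.225],[-0.0445,0.0355,-0.26],[-0.0445,0.0355,-0.29],[-0.0445,0.0355,-0.305],[-0.0445,0.0355,-0.305],[-0.0445,0.0355,-0.305]],"twist":[[0,0,0],[0,0,0],[0,0,0],[0,0,0],[0,0,0],[0,0,0],[0,0,0],[0,0,0],[0,0,0],[0,0,0],[0,0,0]],"claw":[1,1,1,1,1,1,1,1,1,1,1]}' && python3 -m inch '{"offset":[[0,0,0],[0,0,0],[0,0,0],[0,0,0],[0,0,0],[0,0,0]],"twist":[[0,0,0],[0,0,0],[0,0,0],[0,0,0],[0,0,0],[0,0,0]],"claw":[0,0,0,0,0,0]}'
```

```text
time: 20.05
tool_pos: [0.5656, 0.3487, 0.0454]
orientation: [0.0, 1.0, 0.0, 0.001]
wrist_force: [0.3, -0.6, 1.4]
opening: 0.0873
grasp_force: 0.0
time: 20.65
tool_pos: [0.5649, 0.3485, 0.0443]
orientation: [-0.0, 1.0, 0.0, 0.0]
wrist_force: [0.3, -0.2, 1.8]
opening: 0.0498
grasp_force: 30.0
```

```bash
python3 -m inch '{"offset":[[0,0,0.04],[0,0,0.08],[0,-0.02,0.12],[-0.01,-0.06,0.13],[-0.02,-0.1,0.13],[-0.03,-0.14,0.13],[-0.034,-0.175,0.13],[-0.034,-0.205,0.13],[-0.034,-0.2143,0.12],[-0.034,-0.2143,0.1],[-0.034,-0.2143,0.08],[-0.034,-0.2143,0.08]],"twist":[[0,0,0],[0,0,0],[0,0,0],[0,0,0],[0,0,0],[0,0,0],[0,0,0],[0,0,0],[0,0,0],[0,0,0],[0,0,0],[0,0,0]],"claw":[0,0,0,0,0,0,0,0,0,0,0,0]}' && python3 -m inch '{"offset":[[0,0,-0.02],[0,0,-0.035],[0,0,-0.05],[0,0,-0.06],[0,0,-0.06]],"twist":[[0,0,0],[0,0,0],[0,0,0],[0,0,0],[0,0,0]],"claw":[0,0,0,0,0]}'
```

```text
time: 21.85
tool_pos: [0.5292, 0.1341, 0.1218]
orientation: [-0.0, 1.0, -0.001, -0.002]
wrist_force: [-0.2, 0.3, -0.8]
opening: 0.0502
grasp_force: 30.0
time: 22.35
tool_pos: [0.5301, 0.1339, 0.0629]
orientation: [-0.0, 1.0, -0.001, -0.001]
wrist_force: [0.5, -0.2, -2.1]
opening: 0.0498
grasp_force: 30.0
```

Lower to 0.056, release and rise.

```bash
python3 -m inch '{"offset":[[0.001,0,-0.004],[0.001,0,-0.007],[0.001,0,-0.008],[0.001,0,-0.008],[0.001,0,-0.008],[0.001,0,-0.008],[0.001,0,-0.008],[0,0,0.02],[0,0,0.06],[0,0,0.1],[0,0,0.13],[0,0,0.15]],"twist":[[0,0,0],[0,0,0],[0,0,0],[0,0,0],[0,0,0],[0,0,0],[0,0,0],[0,0,0],[0,0,0],[0,0,0],[0,0,0],[0,0,0]],"claw":[0,0,0,0,0.85,0.85,0.85,0.85,0.85,0.85,0.85,0.85]}'
```

```text
time: 23.55
tool_pos: [0.5317, 0.1341, 0.2167]
orientation: [0.0, 1.0, 0.001, 0.001]
wrist_force: [1.1, 0.6, -1.1]
opening: 0.0738
grasp_force: 0.0
```

```bash
python3 - <<'E'
from h import *
d=np.load('w4.npz');K,T=d['K'],d['T'];print(ray(K,T,[(215,230),(280,229),(345,227)],.085).round(4))
E
python3 -m inch '{"offset":[[0.02,-0.04,0],[0.04,-0.08,0],[0.06,-0.12,0],[0.08,-0.16,0],[0.1,-0.2,0],[0.12,-0.24,0],[0.14,-0.28,0],[0.155,-0.32,0],[0.16,-0.35,0],[0.16,-0.35,0],[0.16,-0.35,0]],"twist":[[0,0,0],[0,0,0],[0,0,0],[0,0,-0.01],[0,0,-0.02],[0,0,-0.03],[0,0,-0.03],[0,0,-0.03],[0,0,-0.03],[0,0,-0.03],[0,0,-0.03]],"claw":[0,0,0,0,0,0,0,0,0,0,0]}'
```

```text
[[ 0.6379 -0.3185  0.085 ]
 [ 0.6387 -0.2227  0.085 ]
 [ 0.638  -0.1272  0.085 ]]
time: 24.65
tool_pos: [0.6906, -0.217, 0.2139]
orientation: [0.016, 1.0, -0.0, -0.0]
wrist_force: [-0.6, 0.1, -0.8]
opening: 0.0014
grasp_force: 0.0
```

```bash
python3 -m inch '{"offset":[[0,0,-0.03],[0,0,-0.06],[0,0,-0.09],[0,0,-0.108],[0,0,-0.116],[0,0,-0.117],[-0.01,0,-0.117],[-0.02,0,-0.117],[-0.03,0,-0.117],[-0.03,0,-0.117]],"twist":[[0,0,0],[0,0,0],[0,0,0],[0,0,0],[0,0,0],[0,0,0],[0,0,0],[0,0,0],[0,0,0],[0,0,0]],"claw":[0,0,0,0,0,0,0,0,0,0]}'
```

```text
time: 25.65
tool_pos: [0.6596, -0.2164, 0.0982]
orientation: [0.016, 1.0, 0.0, 0.0]
wrist_force: [-0.1, -0.4, -0.2]
opening: 0.0002
grasp_force: 0.0
```

```bash
python3 -m inch '{"offset":[[-0.015,0,0],[-0.03,0,0],[-0.05,0.001,0],[-0.07,0.001,0],[-0.09,0.002,0],[-0.11,0.002,0],[-0.13,0.003,0],[-0.15,0.003,0],[-0.165,0.004,0],[-0.18,0.004,0],[-0.19,0.004,0],[-0.19,0.004,0]],"twist":[[0,0,0],[0,0,0],[0,0,0],[0,0,0],[0,0,0],[0,0,0],[0,0,0],[0,0,0],[0,0,0],[0,0,0],[0,0,0],[0,0,0]],"claw":[0,0,0,0,0,0,0,0,0,0,0,0]}' && python3 -m inch '{"offset":[[-0.006,0,0],[-0.012,0,0],[-0.018,0,0],[-0.018,0,0]],"twist":[[0,0,0],[0,0,0],[0,0,0],[0,0,0]],"claw":[0,0,0,0]}'
```

```text
time: 26.85
tool_pos: [0.47, -0.2118, 0.0974]
orientation: [0.015, 1.0, 0.001, 0.0]
wrist_force: [-1.2, 0.4, -0.1]
opening: 0.0008
grasp_force: 0.0
time: 27.25
tool_pos: [0.4589, -0.2118, 0.0987]
orientation: [0.014, 1.0, -0.002, 0.006]
wrist_force: [24.5, -2.8, -16.7]
opening: 0.0004
grasp_force: 12.2
```

```bash
python3 -m inch '{"offset":[[0.02,0,0],[0.03,0,0.02],[0.03,0,0.06],[0.03,0,0.1],[0.03,0.03,0.15],[0.03,0.07,0.2],[0.03,0.12,0.25],[0.05,0.16,0.27],[0.07,0.2,0.27],[0.07,0.2,0.27]],"twist":[[0,0,0],[0,0,0],[0,0,0],[0,0,0],[0,0,0],[0,0,0],[0,0,0],[0,0,0],[0,0,0],[0,0,0]],"claw":[0,0,0,0,0,0,0,0,0,0]}'
python3 - <<'E'
from h import *
im,K,T,c=cap('wrist'); np.savez('w7.npz',im=im,K=K,T=T); save(im[:350],'w7.png')
# outline corners of cartons expected, drawn for comparison
im=im.copy()
C=np.array([.531,.0625])
for cx,cy,l,w in((-.0715,.03,.025,.0675),(.03,.0715,.0675,.025),(.0715,-.03,.025,.0675)):
    p=[(C[0]+cx+a*l,C[1]+cy+b*w,.064) for a,b in((1,1),(1,-1),(-1,-1),(-1,1))]
    cv2.polylines(im,[proj(K,T,p).round().astype(np.int32)],True,(0,0,255),1)
save(cv2.resize(im[:300],(800,428)),'w7d.png')
E
```

```text
time: 28.25
tool_pos: [0.5239, -0.0077, 0.3685]
orientation: [0.013, 1.0, 0.001, 0.001]
wrist_force: [-1.0, -0.8, -0.3]
opening: 0.0004
grasp_force: 0.0
```

View pics/w7d.png

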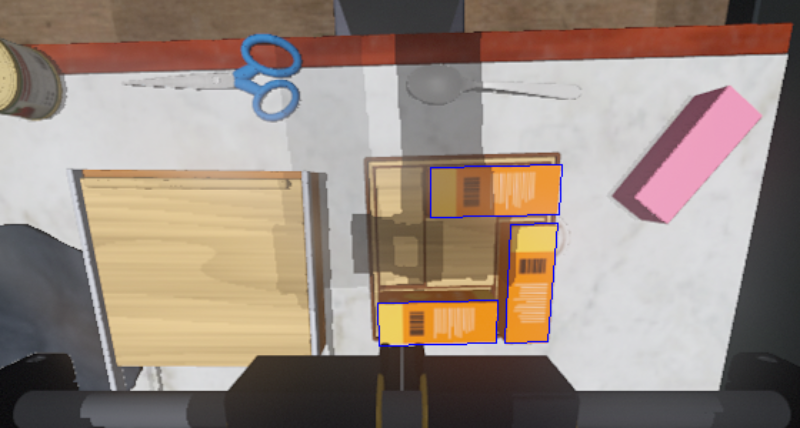

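w7d shows the door shut, its near edge against the near wall at y≈175. All three cartons match the expected rectangles (drawn in blue) in their outlines, and no fourth carton is to be seen.

```bash
python3 -c "
from plant import bot
print(bot.job_done())"
```

```text
the job is handed in; nothing more can be done
None
```

I handed the job in at about 28 s on the robot's clock: the three cartons present (no fourth was visible) lie in their own outlines and the locker door is shut, per the last wrist picture; the hand-in gave no verdict.

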